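# Clamp the well plate in the press and set the magnifier over it

### The arm

A 6-joint arm with a two-finger parallel gripper is mounted at the origin on the work surface. World frame = base frame: x ahead of the robot, y to its left, z up, the work surface at z = 0. Lengths are in m, angles in rad, forces in N, time in s.
With the tool pointing down it reaches from about 0.25 to 0.8 m from the base axis. Payload 8.5 kg.
Tool frame: the origin (TCP) lies where the fingers leave the gripper's body, on its centre line; the fingertips stand 73 mm ahead of it and the grasp point (between the pads) lies 54 mm ahead of it (r.hold_point_z is the z of the grasp point in the tool frame, in m); z points along the fingers, y is the line along which they close (so a half turn about z gives the same grasp; the last joint's range is limited). The gripper opens to 85 mm and grips with 20 to 120 N. Pads are 22 mm wide; open, the fingers measure 114 mm over their backs; the gripper's body (76 mm by 85 mm) begins 54 mm behind the grasp point. The pads swing forward as they close: fully open they stand 13 mm farther back than shut.
Start: joints at [-1.312, 0.238, -0.013, 1.319, 0, 1.571], TCP at [0.134, -0.507, 0.304] pointing down, gripper open.
Joint ranges: [-2.66, 2.66], [-1.03, 1.9], [-1.14, 1.46], [-1.82, 2.27], [-1.45, 1.34], [-3.14, 3.14]. Speed limits (rad/s): [2.22, 2.22, 2.79, 3.14, 3.14, 3.14].

### API

Orientations are given as [roll, pitch, yaw] about the fixed x, y, z axes, in that order (R = Rz(yaw) Ry(pitch) Rx(roll)).
In Python, from plant import r gives the robot as it stands. The module is installed in compiled form; this text tells all that it offers.
- The arm moves only by the shell command python3 -m creep 'ROWS'. ROWS is JSON, one flat list of numbers, 7 for each row, row after row: the shift along the world's x, y, z normalised to -1 to 1, where 1 is 0.5 m, then the turn, a rotation vector about the world's x, y, z normalised to -1 to 1, where 1 is 30 degrees, then the closure, from 0 (fully open) to 1 (shut). In form: [x, y, z, ax, ay, az, jaw, x, y, z, ax, ay, az, jaw, ...]. A call has 1 to 20 rows; each row is the pose to reach, as a shift and turn from the pose commanded when the call began; what a row does not reach only later rows make up. A row lasts 1/12 s, in which the tool goes at most 41.7 mm and 7.16 degrees, less where a joint would pass 70% of its speed; a pose out of reach is approached as far as the arm can. A call with a number of a shift or a turn outside -1 to 1 is refused whole. A call with a gripper value outside its range is refused whole. The fingers move at their own pace and stop on an object; the grip force is fixed at half the most. Time passes only in rows, so rows that repeat a pose let the fingers close. It gives the time, the measured TCP pose, the force, the opening and the grip force at its end, in the units of the state.
- r.get_obs(): the state, without advancing time (a new reading comes with each control period).
- r.capture(name): name is "side" or "top" or "wrist"; returns a dict with "pixels" (384x512x3 uint8, blue, green, red), "depth" (384x512 float32, m along the optical axis (not along the pixel's ray), 0 where there is no reading), "camera_matrix" (3x3 intrinsics, pixels), "R" (3x3) and "t" (3): a world point X has camera coordinates R X + t. Camera axes: x right, y down, z forward; pixel columns grow to the right and rows downward; lengths in m; the calibration is good to about 2 mm. A picture is of the moment at which its call begins.
- r.hand_in(): hands the job in; it is judged then, once.
The state is a dict: "time_s": time; "joints": joint angles; "qd": joint speeds; "joint_torque": joint torques, N m; "tcp_pos": TCP position; "tool_rot": TCP orientation; "wrist_force": force on the tool from outside, world axes, zero at the start; "moment": the same for the moment, N m; "gripper_width": opening from 0.0 (shut) to 1.0 (fully open); "grip_force": force on a finger pad.
Only numpy, scipy, OpenCV 4.12 (cv2) and the standard library are available. Lean on these libraries where they do the work, as an engineer would, in place of code of your own. Each camera call takes 0.05 s, during which the arm holds its last target. There are 200 camera calls.

### The job

Slide the sealed well plate home into the corner of the press bed, flush against the back rail and the end stop, then press the press's lever down until it latches and holds the plate. After that, swing the magnifier in and tilt its head so that the lens is level and centred over the plate. Leave the other glassware and things on the bench where they stand.

Things in the scene. Friction and masses are not known exactly. Their poses are not given: they have to be found in the camera images.
- press: Plate press, fixed to the bench: a flat grey bed, top at z = 12 mm, spanning x -115..125 and y -97..238 mm of its frame. Origin: on the bench, under the middle of the plate when it is home; x points to the press's back (away from the robot), y to its loading end (left), z up. The lever's hinge pin lies along y at x = 100, y = 0, z = 65 mm.
- plate: Loose well plate with a flat grey sealing mat, 86 (x) x 128 (y) x 24 mm tall, 160 g. Origin: centre of its underside. It starts skewed on the loading end of the bed. Home = long side against the back rail and short end against the end stop: its axes and origin then coincide with the press's, but 12 mm higher.
- rail (a point): Middle of the press's aluminium back rail, on top of its front face (x = 43 mm of the press, 26 mm above the bench); the rail is 12 mm thick, 14 mm high above the bed and runs from y = -75 to +225 mm.
- stop (a point): Middle of the press's end stop, on top of the face that meets the plate (y = -64 mm of the press, 26 mm above the bench); 12 mm thick, 90 mm long along x, 14 mm high above the bed.
- lever (a joint): Hinge of the press lever (rad): 0 = sprung up, 0.6 = fully down, latched. Needs about 10 N at the grip; past about 0.5 the detent snaps it down and holds it; let go earlier, it springs back. Steel arm 22 mm wide, 14 mm thick, from the hinge over the bed towards the robot at y = 0, level at z = 65 mm when latched; a 50 x 38 mm rubber foot under it, 100 mm from the hinge, clamps the plate.
- lever_grip (a point): Point on the axis of the lever's black rubber grip (26 mm thick, 85 mm long, covering 140 to 225 mm from the hinge), 205 mm from the hinge; press it downwards on the grip's top, 13 mm above this point.
- magnifier_arm (a joint): Swivel of the magnifier about its upright post (rad): 0 = lens straight over the middle of the home plate, growing anticlockwise seen from above (swung out to the press's right and front). Stiff: stays where it is left, about 2 N at the lens; it can be pushed both ways.
- magnifier_head (a joint): Tilt of the magnifier's round head on the end of its arm (rad): 0 = level, positive = far rim raised, negative = far rim drooping. Stiff: stays where it is left; about 2.5 N at the far rim. The hinge is level, square to the arm, 85 mm from the post axis and 205 mm above the bench.
- lens (a point): Centre of the magnifier's lens, 60 mm from the tilt hinge (145 mm from the post axis when level). The white frame round it is 112 mm across, 14 mm thick, 10 mm wide. z is the lens's normal: up when level.
- lens_far_rim (a point): Top of the frame at the point farthest from the post, 111 mm from the tilt hinge; 212 mm above the bench when level.
- post (a point): Point on the axis of the magnifier's post (18 mm thick, at x = 100, y = -105 mm of the press), 205 mm above the bench, where the arm (14 mm thick bar) swivels.
- jar: Bystander, loose: amber glass jar, 60 mm across, 105 mm tall; origin at the centre of its underside.
- beaker: Bystander, loose: clear glass beaker, 68 mm across, 80 mm tall; origin at the centre of its underside.
- bottle: Bystander, loose: amber reagent bottle, 68 mm across, 160 mm tall; origin at the centre of its underside.
- tip_box: Bystander, loose: clear box of pipette tips, 85 x 120 x 60 mm; origin at the centre of its underside.
- flask: Bystander, loose: glass flask, 84 mm across at the foot, 120 mm tall; origin at the centre of its underside.
- spatula: Bystander, loose: narrow steel laboratory spatula lying flat, 175 mm long, 9 to 22 mm wide, 6 mm thick; origin at the centre of its underside (middle of its length).
Mind the look-alikes: they are no part of the job. There is more than one size of the plate; the job needs the largest.

How it is judged:
By the outcome, as a careful person would: the job done as asked, in the order asked, and still so for the second after the job is handed in, with the robot touching nothing.
It also fails if it takes over 72 s, if anything falls off the work surface, if the arm or the gripper's body presses on something with over 40 N, if the wrist force passes 120 N, or if a joint passes its speed limit or range.

## Working session

There is one attempt and no reset: what is moved stays moved. The work goes in short steps, Python scripts to look and compute and a shell command to move; the robot and the scene stay as the last step left them, time stands still between calls to the robot, and variables do not carry over. Pictures are saved under pics/ and viewed, at most 12 in all, crops included, and the job is handed in when it is done.

```bash
mkdir -p pics; cat > h.py <<'E'
import numpy as np,cv2
from plant import r
def cap(n,f=None):
    c=r.capture(n); np.savez(f'{n}.npz',**c)
    if f: cv2.imwrite(f'pics/{f}.png',c['pixels'])
    return c
def load(n): return dict(np.load(f'{n}.npz'))
def pt(c,u,v,z=None):
    K=c['camera_matrix'];R=c['R'];t=c['t']
    d=R.T@np.linalg.inv(K)@np.array([u,v,1.]);o=-R.T@t
    if z is not None: return o+d*(z-o[2])/d[2]
    D=c['depth'][int(round(v))-1:int(round(v))+2,int(round(u))-1:int(round(u))+2]; D=D[D>0]
    return o+d*np.median(D)
def proj(c,X):
    p=c['camera_matrix']@(c['R']@np.array(X)+c['t']);return p[:2]/p[2]
E
python3 - <<'E'
from h import *
a=cap('top');b=cap('side')
cv2.imwrite('pics/top1.png',cv2.resize(a['pixels'],(800,600)));cv2.imwrite('pics/side1.png',cv2.resize(b['pixels'],(800,600)))
print(r.get_obs()); 
for c in(a,b):print(-c['R'].T@c['t'],c['R'][2],c['camera_matrix'])
E
```

```text
{'time_s': 0.1, 'joints': array([-1.31196891e+00,  2.38746633e-01, -1.41205251e-02,  1.31920258e+00,
        6.84198561e-07,  1.57077091e+00]), 'qd': array([ 0.00090711, -0.00038901,  0.00129356,  0.00072299,  0.00084221,
        0.00101786]), 'joint_torque': array([-8.35409664e-04, -5.39719319e+01,  3.47000706e+01,  1.34135221e-02,
       -8.20586342e-05, -1.43304572e-05]), 'tcp_pos': array([ 0.13430686, -0.50726492,  0.30334754]), 'tool_rot': array([-3.14031924e+00, -7.16570374e-07,  2.58852841e-01]), 'wrist_force': array([-0.8041486 ,  0.80689256, -0.22103791]), 'moment': array([ 0.02711691, -0.0107644 ,  0.00423783]), 'grip_force': 0.0, 'gripper_width': 1.004969153515431}
[0.39160889 0.07564832 1.32990377] [ 0.1583762   0.00309129 -0.987374  ] [[483.32392265   0.         260.41020393]
 [  0.         483.32392265 198.91297532]
 [  0.           0.           1.        ]]
[0.02017734 0.8824252  0.87136016] [ 0.44229726 -0.65881828 -0.60854878] [[420.78338688   0.         262.26213623]
 [  0.         420.78338688 190.93888985]
 [  0.           0.           1.        ]]
```

View pics/top1.png

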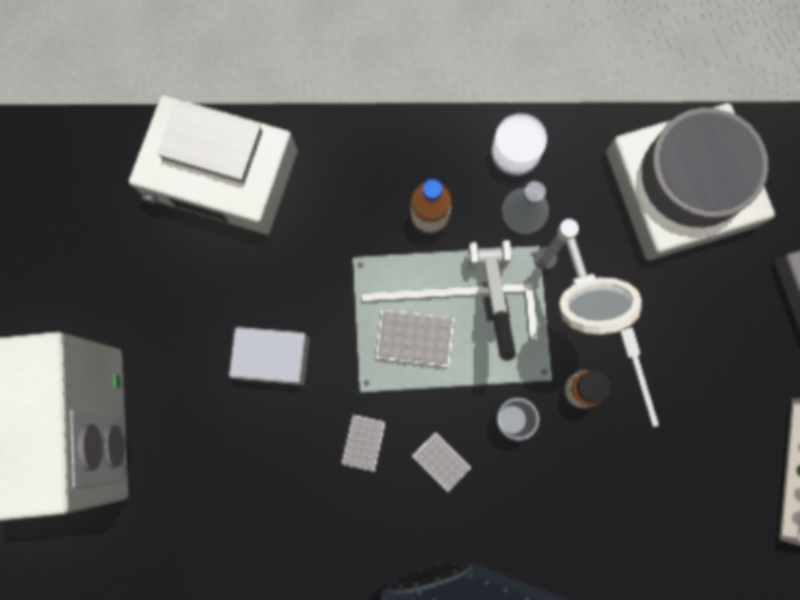

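View pics/side1.png

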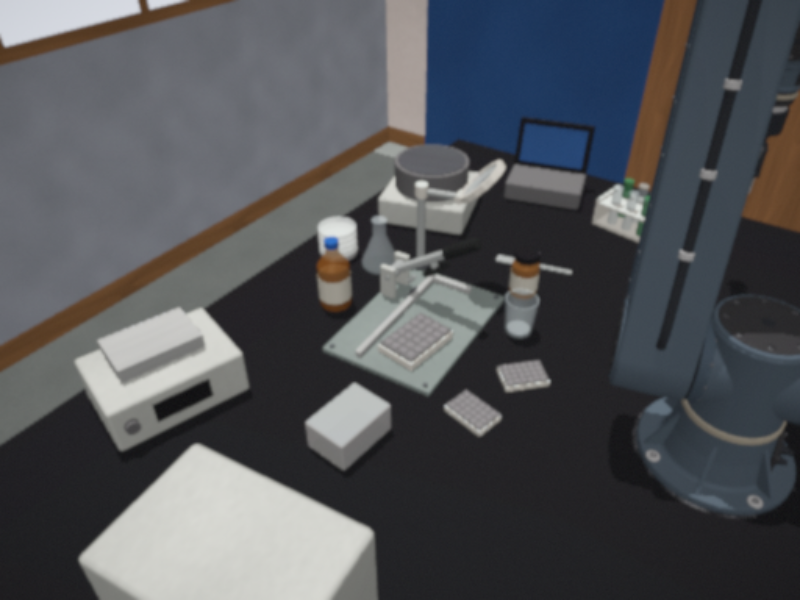

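The top view shows the bed with corners at about (353,257), (545,247), (552,381) and (362,391). The plate is skewed at (415,338), the lever grip is at (503,335), the post top is at (569,229) and the drooped or raised lens is at (600,305). I'll enlarge it for precise pixels.

```bash
python3 - <<'E'
from h import *
a=load('top')
# crop u 215..425, v 130..290 x3.75
cv2.imwrite('pics/top2.png',cv2.resize(a['pixels'][135:285,220:420],(800,600),interpolation=cv2.INTER_CUBIC))
E
```

```text
(no output)
```

View pics/top2.png

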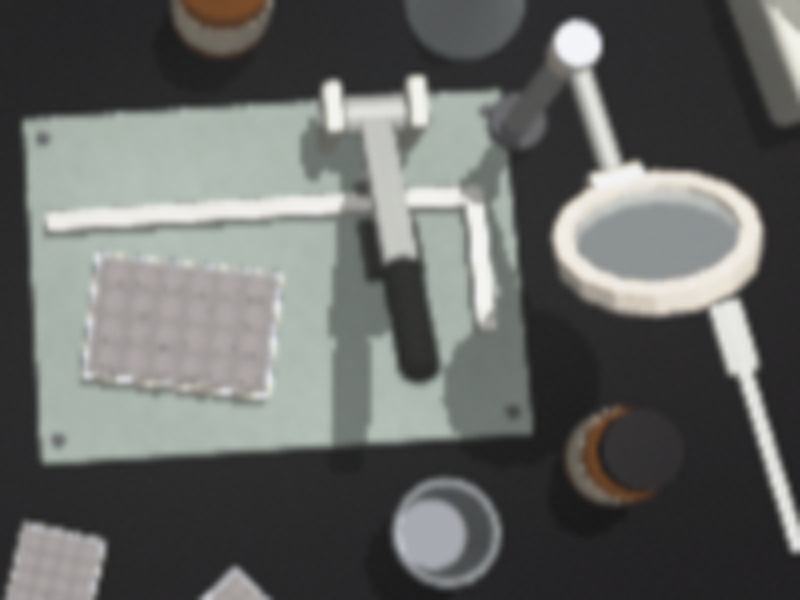

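The enlarged crop shows the bed corners at (23,119), (501,92), (533,434) and (42,464). The plate's top corners are at (97,255), (283,272), (270,400) and (84,380). The post top is at (577,44), and the lens ellipse is centred at about (658,240).

```bash
cat >> h.py <<'E'
def cr(c,x,y,z=None): return pt(c,220+(x+.5)/4-.5,135+(y+.5)/4-.5,z)
def fit(P,W):
    P=np.array(P,float);W=np.array(W)[:,:2];p=P.mean(0);w=W.mean(0)
    a=P-p;b=W-w;th=np.arctan2((a[:,0]*b[:,1]-a[:,1]*b[:,0]).sum(),(a*b).sum())
    R=np.array([[np.cos(th),-np.sin(th)],[np.sin(th),np.cos(th)]])
    return th,w-R@p,(a@R.T+w-W)*1000
E
python3 - <<'E'
from h import *
np.set_printoptions(precision=4,suppress=True)
a=load('top')
W=[cr(a,*p,.012) for p in[(23,119),(501,92),(533,434),(42,464)]]
th,o,e=fit([(.125,.238),(.125,-.097),(-.115,-.097),(-.115,.238)],W);print('press',th,o,e)
R=np.array([[np.cos(th),-np.sin(th)],[np.sin(th),np.cos(th)]])
W=[cr(a,*p,.036) for p in[(97,255),(283,272),(270,400),(84,380)]]
t2,o2,e=fit([(.043,.064),(.043,-.064),(-.043,-.064),(-.043,.064)],W);print('plate',t2,o2,e,'in press',t2-th,R.T@(o2-o))
for n,p in dict(post=(.1,-.105),grip=(-.1,0)).items(): print(n,o+R@p)
print('posttop',cr(a,577,44,.22),cr(a,577,44))
for p in[(48,232,),(465,208)]:print('rail front',R.T@(cr(a,*p,.026)[:2]-o))
for p in[(470,215),(480,325)]:print('stop face',R.T@(cr(a,*p,.026)[:2]-o))
# lever, lens depth
for n,p in dict(grip=(410,310),gripend=(420,360),gripstart=(400,270),arm=(385,180)).items():
    q=cr(a,*p);print(n,q,R.T@(q[:2]-o))
for p in[(561,235),(753,238),(660,178),(655,303),(600,190),(720,190),(590,285),(720,290),(600,150),(585,95)]:
    q=cr(a,*p);print('lens',p,q,R.T@(q[:2]-o))
for n,p in dict(jar=(643,450),beaker=(445,530)).items(): print(n,cr(a,*p))
E
```

```text
press 0.05802928476946414 [ 0.5895 -0.0678] [[-0.5328 -0.3598]
 [ 0.6974 -0.4943]
 [-0.0559  0.1025]
 [-0.1087  0.7516]]
plate -0.10383319483867455 [0.5518 0.0661] [[ 0.4645  0.795 ]
 [-0.7452 -0.5737]
 [ 0.4059 -1.443 ]
 [-0.1253  1.2216]] in press -0.16186247960813868 [-0.0299  0.1359]
post [ 0.6955 -0.1668]
grip [ 0.4897 -0.0736]
posttop [ 0.6965 -0.166   0.22  ] [ 0.6952 -0.165   0.2247]
rail front [0.042  0.2242]
rail front [ 0.0412 -0.062 ]
stop face [ 0.0361 -0.065 ]
stop face [-0.04   -0.0653]
grip [ 0.5429 -0.0681  0.1845] [-0.0466  0.0024]
gripend [ 0.5113 -0.0714  0.1996] [-0.0783  0.0009]
gripstart [ 0.5704 -0.0653  0.1626] [-0.0189  0.0036]
arm [ 0.6361 -0.0628  0.1148] [0.0468 0.0023]
lens (561, 235) [ 0.5787 -0.1486  0.2391] [-0.0155 -0.08  ]
lens (753, 238) [ 0.5709 -0.2479  0.2727] [-0.0291 -0.1787]
lens (660, 178) [ 0.6153 -0.2111  0.2216] [ 0.0174 -0.1446]
lens (655, 303) [ 0.533  -0.1889  0.2854] [-0.0635 -0.1176]
lens (600, 190) [ 0.6089 -0.1766  0.2183] [ 0.013  -0.1097]
lens (720, 190) [ 0.604  -0.2399  0.242 ] [ 0.0045 -0.1726]
lens (590, 285) [ 0.5455 -0.1576  0.2683] [-0.0492 -0.0871]
lens (720, 290) [ 0.5399 -0.2242  0.2867] [-0.0587 -0.1533]
lens (600, 150) [ 0.6339 -0.1787  0.2131] [ 0.0379 -0.1133]
lens (585, 95) [ 0.6674 -0.1712  0.2124] [ 0.0718 -0.1078]
jar [ 0.4637 -0.2225  0.1072]
beaker [ 0.416  -0.1107  0.0063]
```

```bash
python3 -m creep '[0.6,0.9,0,0,0,-0.38,0, 0.6,0.9,0,0,0,-0.38,0, 0.6,0.9,0,0,0,-0.38,0, 0.6,0.9,0,0,0,-0.38,0, 0.6,0.9,0,0,0,-0.38,0, 0.6,0.9,0,0,0,-0.38,0, 0.6,0.9,0,0,0,-0.38,0, 0.6,0.9,0,0,0,-0.38,0, 0.6,0.9,0,0,0,-0.38,0, 0.6,0.9,0,0,0,-0.38,0, 0.6,0.9,0,0,0,-0.38,0, 0.6,0.9,0,0,0,-0.38,0, 0.6,0.9,0,0,0,-0.38,0, 0.6,0.9,0,0,0,-0.38,0, 0.6,0.9,0,0,0,-0.38,0]'; python3 -c "
from h import *
print(r.get_obs()['joints'])"
```

```text
time_s: 1.35
tcp_pos: [0.435, -0.0555, 0.3033]
tool_rot: [-3.141, 0.001, 0.065]
wrist_force: [0.2, -0.1, 0.1]
gripper_width: 1.001
grip_force: 0.0
[-1.26828115e-01  9.10433127e-02 -1.97519737e-01  1.28332213e+00
  7.51565468e-05  2.95009644e+00]
```

```bash
python3 -m creep '[0.07,0.21,0,0,0,0.996,1, 0.07,0.21,0,0,0,0.996,1, 0.07,0.21,0,0,0,0.996,1, 0.07,0.21,0,0,0,0.996,1, 0.07,0.21,0,0,0,0.996,1]' >/dev/null; python3 -m creep '[0,0,-0.2,0,0,0.996,1, 0,0,-0.2,0,0,0.996,1, 0,0,-0.2,0,0,0.996,1, 0,0,-0.2,0,0,0.996,1, 0,0,-0.2,0,0,0.996,1]'>/dev/null;  python3 -m creep '[0,0,-0.1,0,0,0.996,1, 0,0,-0.1,0,0,0.996,1, 0,0,-0.1,0,0,0.996,1, 0,0,-0.1,0,0,0.996,1, 0,0,-0.1,0,0,0.996,1, 0,0,-0.1,0,0,0.996,1]'
python3 - <<'E'
from h import *
print(r.get_obs()['joints']);a=cap('top')
cv2.imwrite('pics/top3.png',cv2.resize(a['pixels'][135:285,220:420],(800,600),interpolation=cv2.INTER_CUBIC))
E
```

```text
time_s: 2.68
tcp_pos: [0.4696, 0.0466, 0.1546]
tool_rot: [3.141, 0.0, 1.617]
wrist_force: [-0.1, 0.4, 0.3]
gripper_width: 0.003
grip_force: 0.0
[ 9.90211387e-02  2.51395811e-01 -4.04854457e-01  9.13543558e-01
 -1.51255583e-04  1.62316772e+00]
```

View pics/top3.png

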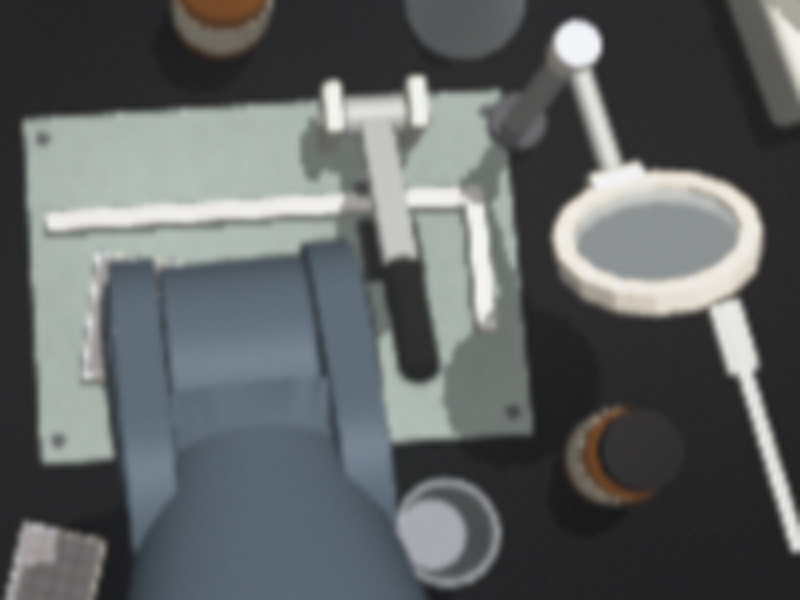

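The closed gripper is in front of the plate. The arm hides most of the plate, and its right edge at (385,400) is close to the grip at (410,320), so I'll check the arm's height from the side.

```bash
python3 - <<'E'
from h import *
a=cap('side')
cv2.imwrite('pics/side2.png',cv2.resize(a['pixels'][80:305,180:480],(800,600),interpolation=cv2.INTER_CUBIC))
t=load('top')
for p in[(130,300),(240,300),(340,300),(130,450),(250,450),(370,450)]:print(p,cr(t,*p))
E
```

```text
(130, 300) [0.49587206 0.0911521  0.57328903]
(240, 300) [0.49609594 0.04761364 0.5706825 ]
(340, 300) [0.49495672 0.00865882 0.5780756 ]
(130, 450) [0.43495568 0.09050983 0.60435622]
(250, 450) [0.43470033 0.04571089 0.60651295]
(370, 450) [0.43465382 0.00083686 0.60516702]
```

View pics/side2.png

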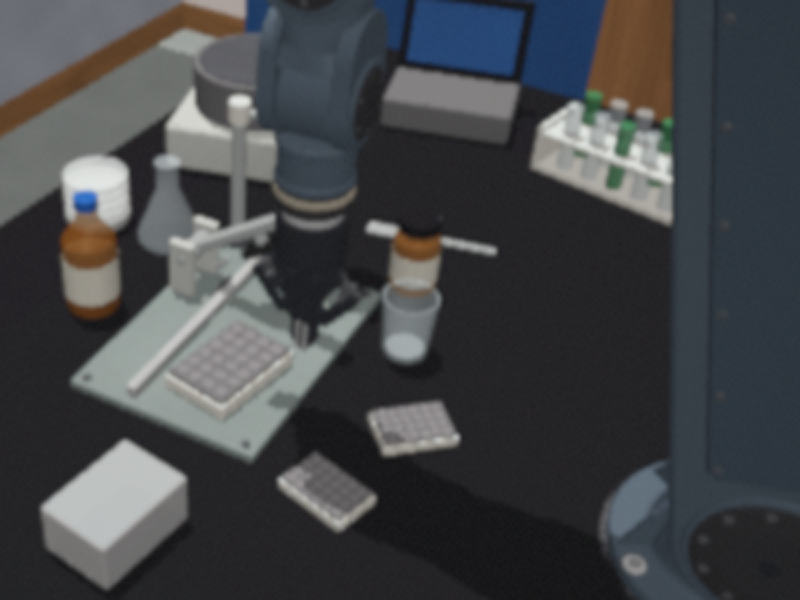

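```bash
python3 -m creep '[0,0,-0.128,0,0,0.02,1, 0,0,-0.128,0,0,0.02,1, 0,0,-0.128,0,0,0.02,1, 0,0,-0.128,0,0,0.02,1, 0,0,-0.128,0,0,0.02,1]'
```

```text
time_s: 3.2
tcp_pos: [0.47, 0.0475, 0.0911]
tool_rot: [3.141, -0.0, 1.633]
wrist_force: [-0.1, -0.2, 0.6]
gripper_width: -0.002
grip_force: 0.0
```

```bash
python3 -m creep '[0.02,0.001,0,0,0,0,1, 0.04,0.002,0,0,0,0,1, 0.05,0.003,0,0,0,0,1, 0.06,0.0035,0,0,0,0,1, 0.07,0.004,0,0,0,0,1, 0.08,0.0045,0,0,0,0,1, 0.09,0.005,0,0,0,0,1, 0.095,0.0055,0,0,0,0,1, 0.1,0.006,0,0,0,0,1, 0.1,0.006,0,0,0,0,1]'
python3 -m creep '[0.004,0,0,0,0,0,1, 0.008,0,0,0,0,0,1, 0.008,0,0,0,0,0,1]'
```

```text
time_s: 4.03
tcp_pos: [0.5198, 0.0506, 0.0898]
tool_rot: [3.141, -0.0, 1.635]
wrist_force: [-0.3, -0.1, -0.3]
gripper_width: 0.0
grip_force: 0.1
time_s: 4.28
tcp_pos: [0.5237, 0.0506, 0.0899]
tool_rot: [3.141, -0.0, 1.635]
wrist_force: [-0.8, -0.5, -0.5]
gripper_width: -0.001
grip_force: 0.2
```

```bash
python3 -m creep '[0.004,0,0,0,0,0,1, 0.006,0,0,0,0,0,1, 0.006,0,0,0,0,0,1]'
python3 -m creep '[0.002,0,0,0,0,0,1, 0.004,0,0,0,0,0,1, 0.004,0,0,0,0,0,1]'
python3 - <<'E'
from h import *
a=cap('side')
cv2.imwrite('pics/side3.png',cv2.resize(a['pixels'][160:280,200:360],(800,600),interpolation=cv2.INTER_CUBIC))
E
```

```text
time_s: 4.53
tcp_pos: [0.5259, 0.0503, 0.0898]
tool_rot: [-3.14, 0.0, 1.635]
wrist_force: [-4.3, -2.9, 3.4]
gripper_width: 0.001
grip_force: 2.1
time_s: 4.78
tcp_pos: [0.5263, 0.0502, 0.0896]
tool_rot: [-3.138, 0.0, 1.635]
wrist_force: [-10.5, -2.4, 8.0]
gripper_width: -0.003
grip_force: 5.3
```

View pics/side3.png

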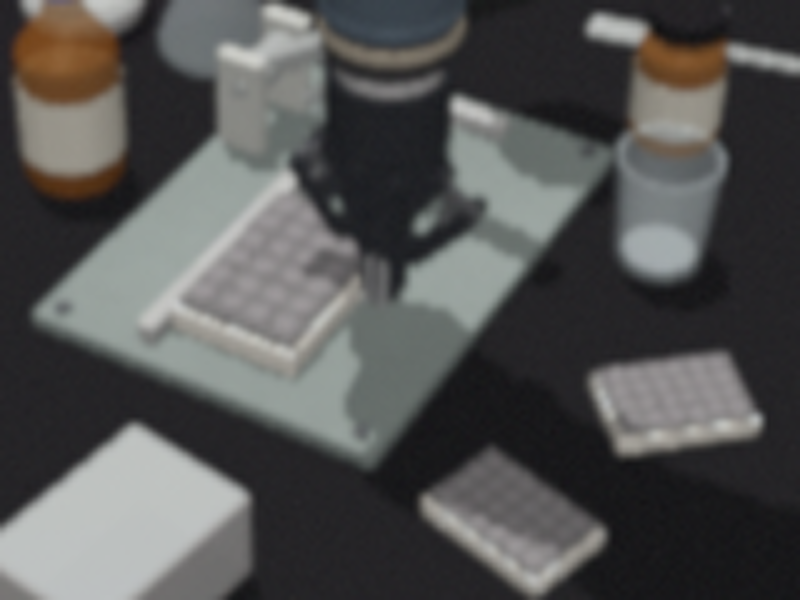

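The plate is now flush along the rail, with its left end near the rail's left end. Next I'll push on that end.

```bash
python3 -m creep '[-0.03,0,0,0,0,0,1, -0.03,0,0.1,0,0,0,1, -0.03,0,0.1,0,0,0,0.5, 0,0.227,0.1,0,0,0,0.5, 0,0.227,0.1,0,0,0,0.5, 0,0.227,0.1,0,0,0,0.5, 0.094,0.227,0.1,0,0,0,0.5, 0.094,0.227,0.1,0,0,0,0.5, 0.094,0.227,0.1,0,0,0,0.5, 0.094,0.227,0.1,0,0,0,0.5]'
python3 -m creep '[0,0,-0.102,0,0,0,0.5, 0,0,-0.102,0,0,0,0.5, 0,0,-0.102,0,0,0,0.5]'
python3 - <<'E'
from h import *
a=load('side')
for u,v in((292,365),(180,310),(165,298)):
    q=pt(a,200+u/5,160+v/5,.036)-[.5895,-.0678,0];c,s=np.cos(.058),np.sin(.058);print(q[0]*c+q[1]*s,-q[0]*s+q[1]*c)
E
```

```text
time_s: 5.67
tcp_pos: [0.5755, 0.1641, 0.1396]
tool_rot: [-3.141, -0.0, 1.635]
wrist_force: [-0.3, -0.1, -1.1]
gripper_width: 0.503
grip_force: 0.0
time_s: 5.92
tcp_pos: [0.5726, 0.163, 0.0864]
tool_rot: [-3.135, 0.001, 1.634]
wrist_force: [-0.4, -0.6, 0.5]
gripper_width: 0.499
grip_force: 0.0
-0.0520198470563535 0.22076720647724798
0.02969528324018874 0.21440459750567106
0.04335556786372528 0.2100510620720603
```

```bash
python3 -m creep '[0.001,-0.02,0,0,0,0,0.5, 0.002,-0.04,0,0,0,0,0.5, 0.004,-0.06,0,0,0,0,0.5, 0.005,-0.08,0,0,0,0,0.5, 0.006,-0.1,0,0,0,0,0.5, 0.007,-0.12,0,0,0,0,0.5, 0.008,-0.14,0,0,0,0,0.5, 0.009,-0.16,0,0,0,0,0.5, 0.01,-0.18,0,0,0,0,0.5, 0.012,-0.2,0,0,0,0,0.5, 0.013,-0.22,0,0,0,0,0.5, 0.014,-0.24,0,0,0,0,0.5, 0.015,-0.26,0,0,0,0,0.5, 0.016,-0.28,0,0,0,0,0.5, 0.016,-0.28,0,0,0,0,0.5]'
python3 - <<'E'
from h import *
a=cap('side')
cv2.imwrite('pics/side4.png',cv2.resize(a['pixels'][150:270,200:360],(800,600),interpolation=cv2.INTER_CUBIC))
E
```

```text
time_s: 7.17
tcp_pos: [0.5838, 0.0217, 0.0898]
tool_rot: [3.14, 0.001, 1.633]
wrist_force: [0.6, -0.5, 0.6]
gripper_width: 0.502
grip_force: 0.0
```

View pics/side4.png

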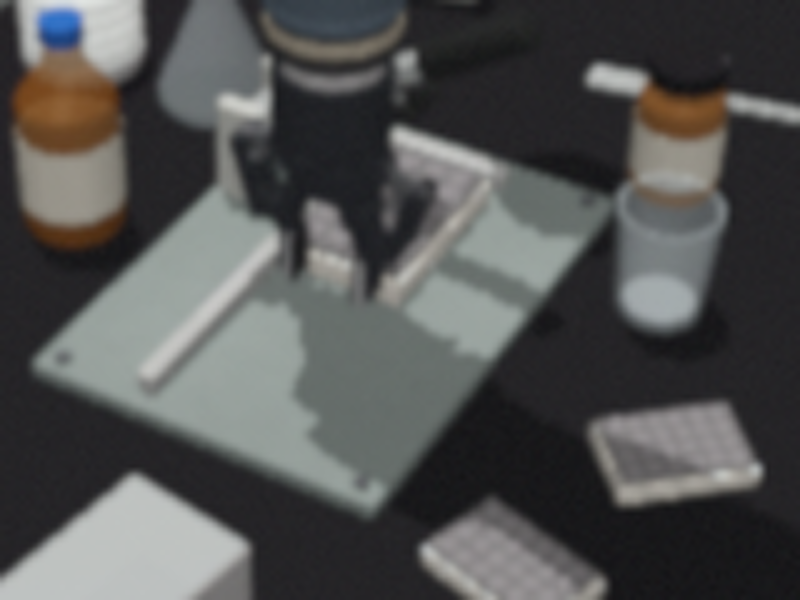

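The plate is nearly home: its right end at (490,165) is close to the stop. I'll continue gently.

```bash
python3 -m creep '[0.001,-0.014,0,0,0,0,0.5, 0.001,-0.024,0,0,0,0,0.5, 0.001,-0.024,0,0,0,0,0.5]'
python3 -m creep '[0,-0.004,0,0,0,0,0.5, 0,-0.006,0,0,0,0,0.5, 0,-0.006,0,0,0,0,0.5]'
python3 -m creep '[0,-0.003,0,0,0,0,0.5, 0,-0.005,0,0,0,0,0.5, 0,-0.005,0,0,0,0,0.5]'
```

```text
time_s: 7.47
tcp_pos: [0.584, 0.0113, 0.0891]
tool_rot: [3.141, 0.0, 1.634]
wrist_force: [-0.3, -0.2, 0.6]
gripper_width: 0.503
grip_force: 0.0
time_s: 7.72
tcp_pos: [0.584, 0.0091, 0.0889]
tool_rot: [3.142, 0.0, 1.635]
wrist_force: [0.9, 1.8, 0.8]
gripper_width: 0.502
grip_force: 0.8
time_s: 7.97
tcp_pos: [0.584, 0.0078, 0.0889]
tool_rot: [3.141, -0.003, 1.636]
wrist_force: [0.5, 8.7, 2.3]
gripper_width: 0.503
grip_force: 4.8
```

```bash
python3 -m creep '[0,0.04,0,0,0,0,0.5, 0,0.04,0.1,0,0,0,0.5, 0,0.04,0.1,0,0,0,0.5, -0.18,0.04,0.1,0,0,0,1, -0.18,0.04,0.1,0,0,0,1, -0.18,0.04,0.1,0,0,0,1, -0.18,-0.04,0.1,0,0,0,1, -0.18,-0.04,0.1,0,0,0,1, -0.18,-0.04,0,0,0,0,1, -0.18,-0.04,0,0,0,0,1, -0.18,-0.04,0,0,0,0,1]'
python3 -m creep '[0.02,0.001,0,0,0,0,1, 0.04,0.002,0,0,0,0,1, 0.06,0.003,0,0,0,0,1, 0.066,0.003,0,0,0,0,1, 0.066,0.003,0,0,0,0,1]'
python3 -m creep '[0.004,0,0,0,0,0,1, 0.008,0,0,0,0,0,1, 0.008,0,0,0,0,0,1]'
```

```text
time_s: 8.88
tcp_pos: [0.4919, -0.0137, 0.0868]
tool_rot: [-3.136, -0.0, 1.634]
wrist_force: [-0.8, -0.3, -0.4]
gripper_width: -0.0
grip_force: 0.0
time_s: 9.3
tcp_pos: [0.5283, -0.0117, 0.0894]
tool_rot: [3.141, 0.0, 1.635]
wrist_force: [0.8, -0.8, -0.8]
gripper_width: -0.005
grip_force: 0.0
time_s: 9.55
tcp_pos: [0.5297, -0.0119, 0.0888]
tool_rot: [-3.139, -0.0, 1.635]
wrist_force: [-4.4, 1.3, 1.7]
gripper_width: -0.002
grip_force: 2.2
```

```bash
python3 -m creep '[-0.06,0,0,0,0,0,1, -0.06,0,0.42,0,0,0,1, -0.06,0,0.42,0,0,0,1, -0.06,0,0.42,0,0,0,1, -0.06,0,0.42,0,0,0,1, -0.06,0,0.42,0,0,0,1, -0.06,0,0.42,0,0,0,1, -0.06,0,0.42,0,0,0,1, -0.012,-0.119,0.42,0,0,0,1, -0.012,-0.119,0.42,0,0,0,1, -0.012,-0.119,0.42,0,0,0,1, -0.012,-0.119,0.42,0,0,0,1]'
python3 - <<'E'
from h import *
a=cap('side');b=cap('top')
A=cv2.resize(a['pixels'][110:260,190:340],(400,400),interpolation=cv2.INTER_CUBIC)
B=cv2.resize(b['pixels'][135:285,220:370],(400,400),interpolation=cv2.INTER_CUBIC)
cv2.imwrite('pics/s5.png',np.hstack([A,B]))
E
```

```text
time_s: 10.55
tcp_pos: [0.5245, -0.0723, 0.2973]
tool_rot: [-3.139, -0.001, 1.633]
wrist_force: [-0.6, 1.0, 0.4]
gripper_width: 0.001
grip_force: 0.0
```

View pics/s5.png

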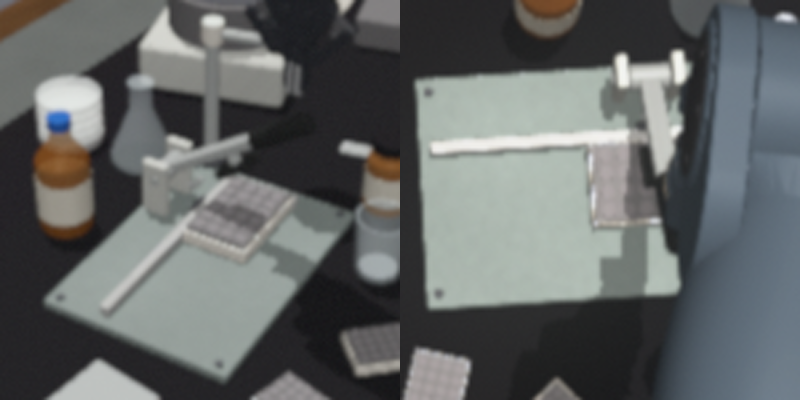

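Both views show the plate square in the corner, and the fingertips are above the black grip. Now I'll press along the lever's arc.

```bash
python3 -m creep '[0,0,-0.068,0,0,0,1, -0.02,0,-0.102,0,0,0,1, -0.02,-0.001,-0.102,0,0,0,1, -0.04,-0.002,-0.137,0,0,0,1, -0.04,-0.002,-0.137,0,0,0,1, -0.056,-0.003,-0.175,0,0,0,1, -0.056,-0.003,-0.175,0,0,0,1]'
python3 -m creep '[-0.012,-0.001,-0.039,0,0,0,1, -0.012,-0.001,-0.039,0,0,0,1, -0.021,-0.001,-0.079,0,0,0,1, -0.021,-0.001,-0.079,0,0,0,1, -0.026,-0.002,-0.1,0,0,0,1, -0.026,-0.002,-0.12,0,0,0,1, -0.026,-0.002,-0.12,0,0,0,1]'
```

```text
time_s: 11.23
tcp_pos: [0.4968, -0.0724, 0.2113]
tool_rot: [3.141, -0.0, 1.636]
wrist_force: [5.5, -0.9, 5.8]
gripper_width: -0.001
grip_force: 3.8
time_s: 11.82
tcp_pos: [0.4839, -0.0738, 0.1518]
tool_rot: [-3.14, -0.0, 1.635]
wrist_force: [0.8, 0.1, 0.5]
gripper_width: 0.003
grip_force: 0.0
```

The force fell to zero at about z = 0.15, so the lever seems to have snapped down. I'll give it a small extra push, lift clear, and take pictures.

```bash
python3 -m creep '[0,0,-0.012,0,0,0,1, 0,0,-0.012,0,0,0,1]'
python3 -m creep '[0,0,0.3,0,0,0,1, 0,0,0.3,0,0,0,1, 0,0,0.3,0,0,0,1, 0,0,0.3,0,0,0,1, -0.2,0.3,0.4,0,0,0,1, -0.2,0.3,0.4,0,0,0,1, -0.2,0.3,0.4,0,0,0,1, -0.2,0.3,0.4,0,0,0,1, -0.2,0.3,0.4,0,0,0,1, -0.2,0.3,0.4,0,0,0,1]'
python3 - <<'E'
from h import *
b=cap('top')
cv2.imwrite('pics/top6.png',cv2.resize(b['pixels'][135:285,220:420],(800,600),interpolation=cv2.INTER_CUBIC))
E
```

```text
time_s: 11.98
tcp_pos: [0.4841, -0.0738, 0.1507]
tool_rot: [3.14, 0.0, 1.635]
wrist_force: [-16.4, 2.0, 51.5]
gripper_width: 0.002
grip_force: 26.1
time_s: 12.82
tcp_pos: [0.3816, 0.0784, 0.3483]
tool_rot: [3.14, -0.001, 1.638]
wrist_force: [0.9, -1.1, -0.5]
gripper_width: -0.004
grip_force: 0.0
```

View pics/top6.png

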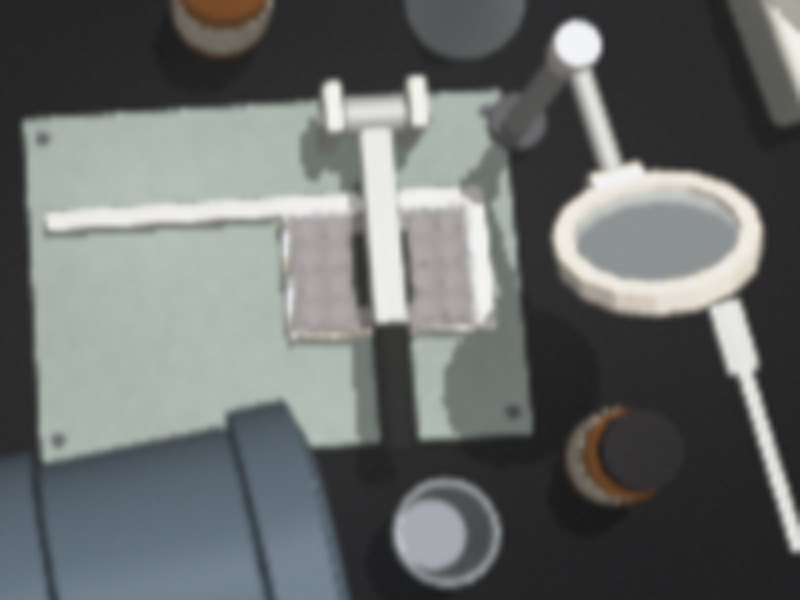

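The lever is down and latched, and the plate is home under the foot. Next I'll fit the magnifier's frame from the depth.

```bash
cat >> h.py <<'E'
O=np.array([.5895,-.0678]);TH=.058;RP=np.array([[np.cos(TH),-np.sin(TH)],[np.sin(TH),np.cos(TH)]])
def mag(c,ext=0):
    K=c['camera_matrix'];v,u=np.mgrid[0:384,0:512];D=c['depth']
    P=(np.stack([(u-K[0,2])/K[0,0]*D,(v-K[1,2])/K[1,1]*D,D],-1)-c['t'])@c['R']
    post=O+RP@[.1,-.105]
    d=np.hypot(P[...,0]-post[0],P[...,1]-post[1])
    hi=(D>0)&(d<.21)&(P[...,2]>.17)&(P[...,2]<.31)&(c['pixels'].min(-1)>130)
    n,L,S,C=cv2.connectedComponentsWithStats(hi.astype(np.uint8),connectivity=8)
    X=P[hi]; dd=d[hi]
    arm=X[(dd>.025)&(dd<.07)]; 
    def ang(Y): q=(Y[:,:2]-O)@RP-[.1,-.105]; return np.arctan2(q[:,1],q[:,0])%(2*np.pi)
    z0=np.arctan2(.105,-.1)
    print('arm q',np.median(ang(arm))-z0 if len(arm) else None,len(arm))
    F=X[dd>.095]
    for _ in range(4):
        c0=F.mean(0);n=np.linalg.svd(F-c0)[2][2];n*=np.sign(n[2]);e=(F-c0)@n;F=F[abs(e)<max(.004,1.5*e.std())]
    # circle fit in plane
    e1=np.cross(n,[0,1,0]);e1/=np.linalg.norm(e1);e2=np.cross(n,e1)
    a=(F-c0)@e1;b=(F-c0)@e2
    s=np.linalg.lstsq(np.c_[2*a,2*b,np.ones(len(a))],a*a+b*b,rcond=None)[0]
    ctr=c0+s[0]*e1+s[1]*e2
    pp=RP.T@(ctr[:2]-O);npz=RP.T@n[:2]
    print('ring ctr world',ctr,'press',pp,'r',np.sqrt(s[2]+s[0]**2+s[1]**2),'normal press',npz,n[2],'tilt',np.arccos(n[2]),'q from ctr',ang(ctr[None])[0]-z0,len(F))
    return F
E
python3 - <<'E'
from h import *
np.set_printoptions(precision=4,suppress=True)
mag(load('top'))
E
```

```text
arm q 0.9874115519406521 95
ring ctr world [ 0.5731 -0.2007  0.2561] press [-0.0241 -0.1317] r 0.03939596016354375 normal press [0.6987 0.1589] 0.6975328465830006 tilt 0.7988477132061278 q from ctr 1.0216212803574538 1109
```

```bash
python3 -m creep '[0.31,-0.58,0.11,0,0,0,1, 0.31,-0.58,0.11,0,0,0,1, 0.31,-0.58,0.11,0,0,0,1, 0.31,-0.58,0.11,0,0,0,1, 0.31,-0.58,0.11,0,0,0,1, 0.31,-0.58,0.11,0,0,0,1, 0.31,-0.58,0.11,0,0,0,1, 0.31,-0.58,0.11,0,0,0,1, 0.31,-0.58,0.11,0,0,0,1, 0.31,-0.58,0.11,0,0,0,1, 0.31,-0.58,0.11,0,0,0,1, 0.31,-0.58,0.11,0,0,0,1]'
```

```text
time_s: 13.87
tcp_pos: [0.5382, -0.2137, 0.4004]
tool_rot: [-3.141, -0.0, 1.635]
wrist_force: [0.2, -0.6, -0.0]
gripper_width: 0.003
grip_force: 0.0
```

```bash
python3 -m creep '[0.002,0.008,-0.076,0,0,0,1, 0.002,0.008,-0.076,0,0,0,1, -0.015,0.004,-0.092,0,0,0,1, -0.029,0,-0.108,0,0,0,1, -0.04,-0.004,-0.127,0,0,0,1, -0.051,-0.007,-0.146,0,0,0,1, -0.059,-0.009,-0.166,0,0,0,1, -0.066,-0.011,-0.187,0,0,0,1, -0.07,-0.012,-0.204,0,0,0,1, -0.072,-0.013,-0.22,0,0,0,1, -0.072,-0.013,-0.22,0,0,0,1]'
```

```text
time_s: 14.78
tcp_pos: [0.5026, -0.22, 0.29]
tool_rot: [-3.141, -0.0, 1.635]
wrist_force: [0.6, -0.7, 0.5]
gripper_width: -0.004
grip_force: 0.0
```

```bash
python3 -m creep '[0,0,0.1,0,0,0,1, 0,0,0.1,0,0,0,1, -0.2,0.4,0.2,0,0,0,1, -0.2,0.4,0.2,0,0,0,1, -0.2,0.4,0.2,0,0,0,1, -0.2,0.4,0.2,0,0,0,1, -0.2,0.4,0.2,0,0,0,1, -0.2,0.4,0.2,0,0,0,1, -0.2,0.4,0.2,0,0,0,1]'
python3 - <<'E'
from h import *
np.set_printoptions(precision=4,suppress=True)
mag(cap('top'))
E
```

```text
time_s: 15.53
tcp_pos: [0.4015, -0.0177, 0.393]
tool_rot: [3.138, -0.0, 1.638]
wrist_force: [0.5, -0.2, 0.0]
gripper_width: 0.002
grip_force: 0.0
arm q 0.9839173307941462 97
ring ctr world [ 0.5573 -0.2045  0.2128] press [-0.04   -0.1346] r 0.03810457708084808 normal press [0.0476 0.016 ] 0.9987364850384981 tilt 0.05027486707159036 q from ctr 1.0184147424335466 1441
```

The tilt is now 0.05 rad and the swing still to go is 1.018 rad. I'll plan the swing as a push on the frame's right side.

```bash
python3 - <<'E'
from h import *
np.set_printoptions(precision=4,suppress=True)
a=load('top')
for p in[(650,255),(612,160),(655,200),(645,230)]:print(pt(a,p[0]/1.5625,p[1]/1.5625))
z0=np.arctan2(.105,-.1);yaw=1.635
last=None
for q in np.r_[1.2,1.1,1.02,np.arange(.9,-.01,-.1)]:
    f=z0+q;u=np.array([np.cos(f),np.sin(f)]);t=np.array([np.sin(f),-np.cos(f)])
    tw=RP@t; a1=np.array([np.cos(yaw),np.sin(yaw)]);a2=np.array([-a1[1],a1[0]])
    s=.011*abs(tw@a1)+.0145*abs(tw@a2)
    w=O+RP@(np.array([.1,-.105])+.145*u-(.056+s)*t)
    print(round(q,2),w,s, '' if q>1.15 else (w-w0)/.5)
    if q>1.15:w0=w
E
```

```text
[ 0.6986 -0.3493  0.0289]
[ 0.8754 -0.2913  0.0254]
[ 0.7798 -0.3428  0.0906]
[ 0.7364 -0.3338  0.0571]
1.2 [ 0.5958 -0.2942] 0.01563119390399401 
1.1 [ 0.5832 -0.2827] 0.014622369762499664 [-0.0251  0.0231]
1.02 [ 0.5741 -0.2725] 0.01370958332204881 [-0.0434  0.0435]
0.9 [ 0.5621 -0.2557] 0.012177955463139198 [-0.0674  0.0771]
0.8 [ 0.5538 -0.241 ] 0.011230399462644213 [-0.0839  0.1065]
0.7 [ 0.5471 -0.2278] 0.01260413786568018 [-0.0974  0.1328]
0.6 [ 0.5415 -0.214 ] 0.013851939889536324 [-0.1085  0.1605]
0.5 [ 0.5373 -0.1994] 0.014961337908858778 [-0.1169  0.1896]
0.4 [ 0.5345 -0.1844] 0.015921247185356698 [-0.1225  0.2197]
0.3 [ 0.5332 -0.1689] 0.016722076622843137 [-0.1251  0.2505]
0.2 [ 0.5335 -0.1533] 0.01735582459829775 [-0.1246  0.2819]
0.1 [ 0.5354 -0.1376] 0.017816158911439027 [-0.1208  0.3133]
0.0 [ 0.5389 -0.1219] 0.018098480053976348 [-0.1138  0.3446]
```

```bash
python3 -m creep '[0.389,-0.553,0,0,0,0,1, 0.389,-0.553,0,0,0,0,1, 0.389,-0.553,0,0,0,0,1, 0.389,-0.553,0,0,0,0,1, 0.389,-0.553,0,0,0,0,1, 0.389,-0.553,0,0,0,0,1, 0.389,-0.553,0,0,0,0,1, 0.389,-0.553,0,0,0,0,1, 0.389,-0.553,0,0,0,0,1, 0.389,-0.553,0,0,0,0,1, 0.389,-0.553,0,0,0,0,1]'
python3 -m creep '[0,0,-0.266,0,0,0,1, 0,0,-0.266,0,0,0,1, 0,0,-0.266,0,0,0,1, 0,0,-0.266,0,0,0,1, 0,0,-0.266,0,0,0,1, 0,0,-0.266,0,0,0,1]'
```

```text
time_s: 16.5
tcp_pos: [0.5973, -0.2979, 0.3894]
tool_rot: [-3.14, -0.001, 1.634]
wrist_force: [-0.5, 0.7, 0.1]
gripper_width: -0.003
grip_force: 0.0
time_s: 17.0
tcp_pos: [0.5976, -0.2966, 0.2602]
tool_rot: [3.139, 0.001, 1.636]
wrist_force: [0.3, -0.4, 0.8]
gripper_width: 0.001
grip_force: 0.0
```

```bash
python3 -m creep '[-0.029,0.028,0,0,0,0,1, -0.047,0.049,0,0,0,0,1, -0.06,0.066,0,0,0,0,1, -0.071,0.082,0,0,0,0,1, -0.08,0.097,0,0,0,0,1, -0.088,0.112,0,0,0,0,1, -0.095,0.125,0,0,0,0,1, -0.101,0.138,0,0,0,0,1, -0.107,0.152,0,0,0,0,1, -0.113,0.166,0,0,0,0,1, -0.117,0.181,0,0,0,0,1, -0.121,0.195,0,0,0,0,1, -0.124,0.21,0,0,0,0,1, -0.127,0.225,0,0,0,0,1, -0.128,0.24,0,0,0,0,1, -0.129,0.256,0,0,0,0,1, -0.129,0.271,0,0,0,0,1, -0.129,0.287,0,0,0,0,1, -0.127,0.302,0,0,0,0,1, -0.125,0.318,0,0,0,0,1]'
python3 - <<'E'
from h import *
np.set_printoptions(precision=4,suppress=True)
b=cap('top');a=cap('side');mag(b)
A=cv2.resize(a['pixels'][70:220,210:360],(400,400));B=cv2.resize(b['pixels'][135:285,260:410],(400,400))
cv2.imwrite('pics/s7.png',np.hstack([A,B]))
E
```

```text
time_s: 18.67
tcp_pos: [0.535, -0.1373, 0.2574]
tool_rot: [3.142, 0.0, 1.635]
wrist_force: [1.0, -2.6, 0.3]
gripper_width: 0.004
grip_force: 1.0
arm q 0.10426365849023345 103
ring ctr world [ 0.5788 -0.0775  0.213 ] press [-0.0113 -0.0091] r 0.03753165130008877 normal press [ 0.0366 -0.0492] 0.9981164810061373 tilt 0.061385838187477185 q from ctr 0.09845906065895171 1401
```

View pics/s7.png

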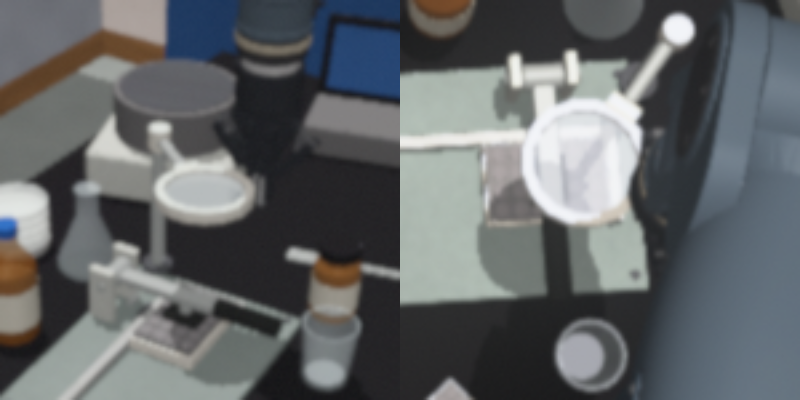

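The head follows the finger: the view shows the ring nearly over the plate, with q ≈ 0.10 still to go. I'll finish the swing.

```bash
python3 -m creep '[0.003,0.015,0,0,0,0,1, 0.007,0.031,0,0,0,0,1, 0.007,0.031,0,0,0,0,1]'
python3 - <<'E'
from h import *
np.set_printoptions(precision=4,suppress=True)
mag(cap('top'))
E
```

```text
time_s: 19.02
tcp_pos: [0.5386, -0.1213, 0.2573]
tool_rot: [-3.142, -0.001, 1.635]
wrist_force: [-0.2, 0.7, 0.5]
gripper_width: -0.001
grip_force: 0.0
arm q -0.020394478145474793 96
ring ctr world [ 0.5887 -0.0638  0.213 ] press [-0.0006  0.0041] r 0.03730651135267225 normal press [ 0.0324 -0.0585] 0.997761252256093 tilt 0.06692658029316767 q from ctr -0.01599212349204393 1345
```

```bash
python3 -m creep '[-0.028,-0.03,0,0,0,0,1, -0.028,-0.03,0,0,0,0,1, -0.028,-0.03,0.14,0,0,0,1, -0.028,-0.03,0.14,0,0,0,1, 0.023,0.186,0.14,0,0,0,1, 0.023,0.186,0.14,0,0,0,1, 0.023,0.186,0.14,0,0,0,1, 0.023,0.186,0.14,0,0,0,1, 0.023,0.186,0.075,0,0,0,1, 0.023,0.186,0.06,0,0,0,1, 0.023,0.186,0.054,0,0,0,1, 0.023,0.186,0.054,0,0,0,1]'
```

```text
time_s: 20.07
tcp_pos: [0.5494, -0.0298, 0.284]
tool_rot: [-3.14, -0.0, 1.634]
wrist_force: [0.7, 0.8, 0.4]
gripper_width: -0.001
grip_force: 0.0
```

```bash
python3 -m creep '[0,0,0.15,0,0,0,1, 0,0,0.15,0,0,0,1, 0,0,0.15,0,0,0,1, -0.3,0.5,0.15,0,0,0,1, -0.3,0.5,0.15,0,0,0,1, -0.3,0.5,0.15,0,0,0,1, -0.3,0.5,0.15,0,0,0,1, -0.3,0.5,0.15,0,0,0,1, -0.3,0.5,0.15,0,0,0,1, -0.3,0.5,0.15,0,0,0,1, -0.3,0.5,0.15,0,0,0,1]'
python3 - <<'E'
from h import *
np.set_printoptions(precision=4,suppress=True)
b=cap('top');a=cap('side');F=mag(b)
B=cv2.resize(b['pixels'][150:250,280:380],(600,600),interpolation=cv2.INTER_CUBIC)
# predicted outer top ring if perfectly level & centred
c=RP@[0,0]+O
pts=[(proj(b,[c[0]+.056*np.cos(k),c[1]+.056*np.sin(k),.212])-[280,150]+.5)*6-.5 for k in np.linspace(0,6.28,60)]
for p in pts: cv2.circle(B,tuple(int(x) for x in p),1,(0,0,255),-1)
cv2.imwrite('pics/s8.png',B)
for n,h in(('near/far',None),):
    q=(F[:,:2]-O)@RP-[.1,-.105];u=np.array([-.69,.724]);rho=q@u;lat=q@[u[1],-u[0]]
    for lo,hi in((.09,.1),(.1,.12),(.12,.17),(.17,.19),(.19,.205)):
        m=(rho>lo)&(rho<hi);print(lo,hi,m.sum(),np.median(F[m,2]))
    print(rho.min(),rho.max(),lat.min(),lat.max())
E
```

```text
time_s: 20.98
tcp_pos: [0.3969, 0.2249, 0.3609]
tool_rot: [3.141, -0.003, 1.64]
wrist_force: [0.9, -0.7, 0.2]
gripper_width: 0.005
grip_force: 0.0
arm q -0.011296631285330871 105
ring ctr world [ 0.5872 -0.0682  0.2093] press [-0.0024 -0.0003] r 0.03874615087615667 normal press [0.0003 0.0056] 0.9999842823099189 tilt 0.005606733675786473 q from ctr 0.012855665632313329 1478
0.09 0.1 38 0.21040450081144063
0.1 0.12 263 0.2094672380894084
0.12 0.17 834 0.20896296174147933
0.17 0.19 268 0.20892305693326493
0.19 0.205 75 0.21069741264291977
0.0927643576629268 0.20139984743140635 -0.05773687009252792 0.05506621225445464
```

View pics/s8.png

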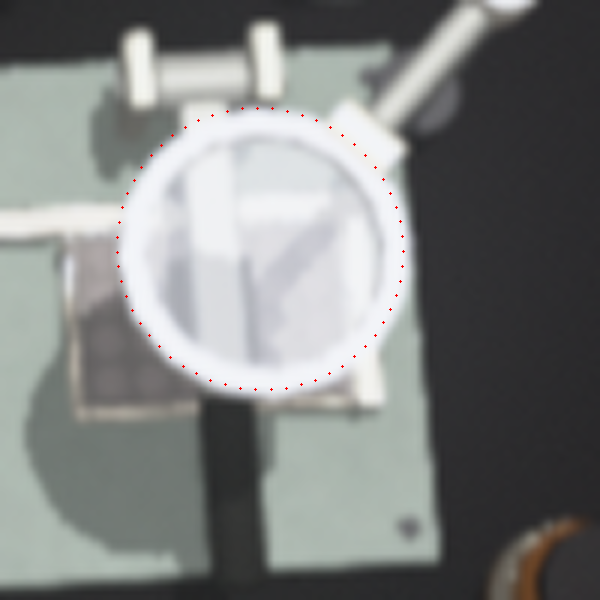

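The drawn ring matches the frame at (265,252) to within about 2 mm. The tilt is about 0.005 rad, the lever is down, and the plate is in the corner, so I'll hand it in.

```bash
python3 -c "
from plant import r
print(r.hand_in())"
```

```text
the job is handed in; nothing more can be done
None
```

The job is handed in (no verdict was returned): by the last camera check the plate is home in the corner, the lever is latched on it, and the lens is level to about 0.005 rad and centred over it to about 2 mm, at about 21 s of the 72 s allowed.

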